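# Show the calibration plate to the inspection camera

### The arm

A 7-joint arm with a two-finger parallel gripper is mounted at the origin on the work surface. World frame = base frame: x ahead of the robot, y to its left, z up, the work surface at z = 0. Lengths are in m, angles in rad, forces in N, time in s.
With the tool pointing down it reaches from about 0.4 to 0.85 m from the base axis. Payload 10.4 kg.
Tool frame: the origin (TCP) lies midway between the tips of the shut fingers; the grasp point (between the pads) lies manip.grip_depth behind it (manip.grip_depth is the distance from the TCP to the grasp point, in m); z points along the fingers, x is the direction in which the jaws open and shut, and the axes are right-handed (so a half turn about z gives the same grasp; the last joint's range is limited). The gripper opens to 85 mm and grips with 20 to 120 N. Pads are 22 mm wide; open, the fingers measure 114 mm over their backs; the gripper's body (76 mm by 85 mm) begins 54 mm behind the grasp point. The pads swing forward as they close: fully open they stand 13 mm farther back than shut.
Start: joints at [-1.298, 0.332, -0.065, 1.46, 0.022, 1.35, -0.088], TCP at [0.182, 0.598, 0.231] pointing down, gripper open.
Joint ranges: [-2.6, 2.6], [-0.5, 2.12], [-1.47, 1.34], [0.16, 2.42], [-1.27, 4.41], [0.06, 2.06], [-2.6, 2.6]. Speed limits (rad/s): [2.22, 2.22, 2.79, 2.79, 3.14, 3.14, 3.14].

### API

Orientations are given as a unit quaternion [x, y, z, w].
In Python, from workcell import manip gives the robot as it stands. The module is installed in compiled form; this text tells all that it offers.
- The arm moves only by the tool send_rows, never from a script. Its argument "steps" is a list of rows, each a list of 2 entries, a list of its own where there are three numbers: the shift along the tool's x, y, z in m, then the turn about the tool's z in rad. In form: [[[x, y, z], spin], ...]. A call has exactly 8 rows; each row is the pose to reach, as a shift and turn from the pose commanded when the call began, along the tool's axes at that moment; what a row does not reach only later rows make up. A row lasts 1/8 s, in which the tool goes at most 62.5 mm and 10.7 degrees, less where a joint would pass 70% of its speed; a pose out of reach is approached as far as the arm can. A call with a gripper value outside its range is refused whole. "hand" is the opening, from 0 (shut) to 1 (fully open), set as the call begins (left out, the last holds). The fingers move at their own pace and stop on an object; "force" is the grip in N (left out, the last holds). Time passes only in rows, so rows that repeat a pose let the fingers close, or fill a call up. It gives the time, the measured TCP pose, the force and the opening at its end, in the units of the state.
- manip.get_obs(): the state, without advancing time (a new reading comes with each control period).
- manip.camera(name): name is "scene" or "top"; returns (picture, depth): 420x560x3 uint8, red, green, blue; 420x560 float32, m along the optical axis (not along the pixel's ray), 0 where there is no reading.
- manip.camera_info(name): a dict with "intrinsics" (3x3 intrinsics, pixels), "pose" (4x4, takes a point from camera to world coordinates). Camera axes: x right, y up, looking along -z (the intrinsics and any distortion apply to the point x, -y, -z); pixel columns grow to the right and rows downward; lengths in m; the calibration is good to about 2 mm. A picture is of the moment at which its call begins. camera_info takes no time and is no camera call.
- manip.hand_in(): hands the job in, once; it reports no verdict.
The state is a dict: "clock": time; "joint_pos": joint angles; "joint_velocities": joint speeds; "tau": joint torques, N m; "position": TCP position; "ee_rot": TCP orientation; "ft_force": force on the tool from outside, world axes, zero at the start; "torque": the same for the moment, N m; "grip_width": opening from 0.0 (shut) to 1.0 (fully open).
Only numpy, scipy, OpenCV 4.12 (cv2) and the standard library are available. Lean on these libraries where they do the work, as an engineer would, in place of code of your own. Each camera call takes 0.05 s, during which the arm holds its last target.

### The job

Pick the dot-pattern calibration plate (orange tab) out of the slotted rack, draw it up and clear, and hold it up in front of the inspection camera for its calibration shot: dotted face towards the lens and square to it, centred on the lens's line of sight, about 14 cm from the glass. The program finishes while the gripper is still holding the plate there, still and touching nothing else. Do not bump the camera station, and leave the other two plates seated in the rack and the other loose things where they are.

Things in the scene. Friction and masses are not known exactly. Their poses are not given: they have to be found in the camera images.
- plate_centre (a point): Centre of the calibration plate's frame. The plate is a rigid steel-grey frame 70 mm wide (its y), 75 mm tall (its z) and 10 mm thick (its x), about 0.1 kg, with an orange grip tab on top. +x is the normal of the dotted face (white with a 5 x 5 grid of black dots; the back is plain grey), +z points to the tab. At the start it stands upright in one of the three slots of the rack, any of them, its lower edge 37.5 mm below this point and 8 mm above the table.
- plate_tab (a point): Centre of the orange grip tab of the calibration plate, 52.5 mm above plate_centre along the plate's z. The tab is 10 mm thick (x), 30 mm wide (y), 30 mm tall (z), flush with the frame on both faces. Pinch it across its thickness, from above. Axes as for plate_centre.
- mirror_centre (a point): Centre of the frame of a mirror plate of the same shape and size, with a black tab and a plain steel face; it stands in another slot of the rack and stays there.
- filter_centre (a point): Centre of the frame of a filter plate of the same shape and size, with a blue tab and a green face; it stands in another slot of the rack and stays there.
- rack: Black slotted rack, fixed to the table, 230 mm long (x), 90 mm wide (y), 35 mm high (z); origin at the centre of its underside, on the table. Three slots across it at x = -65, 0 and +65 mm, each 12 mm wide, 72 mm long and 27 mm deep (floor 8 mm above the table). The plates' faces all look to the rack's +x, which points away from the robot and to its left (5 to 66 degrees left of straight ahead). All tabs end 113 mm above the table.
- lens (a point): Centre of the front glass of the inspection camera. +z is the line of sight, out of the lens towards the robot and downwards, 30 degrees below level; y is level. The lens glass is fixed 250 mm above the table; the point 140 mm out along +z lies 180 mm above the table. The lens barrel is 60 mm across and camera and barrel together reach 125 mm back from the glass along -z.
- station: The camera station, fixed to the table: origin on the table right below the point 140 mm in front of the lens; the column stands to its +x. Around the origin a flat clear disc 170 mm across and 14 mm high; a base plate 14 mm high from x = 90 to 325 mm, 120 mm wide; an aluminium column 80 mm wide from x = 277 to 323 mm, 354 mm high. The lens looks from the column side back to the origin side.
- chuck: Bystander: dark steel drill chuck standing on the table beyond the rack, 42 mm across, 60 mm high; origin at the centre of its underside.
- spare_lens: Bystander: black spare lens standing on the table, 58 mm across, 48 mm high; origin at the centre of its underside.
- post: Bystander: steel post 13 mm across on a round foot 50 mm across, 100 mm high; origin at the centre of its underside.
- driver: Bystander: screwdriver with a red handle lying on the table right of the camera station, 160 mm long.
- jar: Bystander: amber jar, 48 mm across, 60 mm high, on the table left of the rack; origin at the centre of its underside.

How it is judged:
By the outcome, as a careful person would: the job done as asked, in the order asked, and still so for the second after the job is handed in, while the arm keeps its last pose, push and grip.
It also fails if it takes over 38 s, if anything falls off the work surface, if the arm or the gripper's body presses on something with over 40 N, if the wrist force passes 120 N, or if a joint passes its speed limit or range.

## Working session

There is one attempt and no reset: what is moved stays moved. The work goes in short steps, Python scripts to look and compute and a tool call to move; the robot and the scene stay as the last step left them, time stands still between calls to the robot, and variables do not carry over. Pictures are saved under pics/ and viewed, and the job is handed in when it is done.

Besides the shell and the picture viewer there is one more tool, called by a JSON object that holds its "fn" and its "kwargs", one argument or row to a line. send_rows: Moves the arm, as the interface text tells. Its arguments: {"type":"object","properties":{"steps":{"type":"array"},"hand":{"type":"number"},"force":{"type":"number"}},"required":["steps"]}

```bash
mkdir -p pics; ls; cat > h.py <<'E'
import numpy as np, cv2
from workcell import manip
from scipy.spatial.transform import Rotation as R
def shot(n):
    im,d=manip.camera(n); np.savez(f'{n}.npz',im=im,d=d); return im,d
def load(n):
    z=np.load(f'{n}.npz'); return z['im'],z['d']
def pts(n,d):
    i=manip.camera_info(n);K=np.array(i['intrinsics']);T=np.array(i['pose'])
    v,u=np.mgrid[:d.shape[0],:d.shape[1]]
    P=np.stack([(u-K[0,2])/K[0,0]*d,-(v-K[1,2])/K[1,1]*d,-d],-1)
    return P@T[:3,:3].T+T[:3,3]
E
python3 - <<'E'
from h import *
for n in ['scene','top']:
    im,d=shot(n); cv2.imwrite(f'pics/{n}0.png',im[:,:,::-1]); print(manip.camera_info(n))
print(manip.get_obs(), manip.grip_depth)
E
```

```text
pics
{'intrinsics': array([[457.8662383 ,   0.        , 277.82185218],
       [  0.        , 457.8662383 , 209.74590971],
       [  0.        ,   0.        ,   1.        ]]), 'pose': array([[-0.75926806, -0.40829047,  0.50676513,  1.25225579],
       [ 0.65077626, -0.47815599,  0.58979413,  0.7875834 ],
       [ 0.00150546,  0.77760256,  0.62875432,  0.99145366],
       [ 0.        ,  0.        ,  0.        ,  1.        ]])}
{'intrinsics': array([[444.88233265,   0.        , 274.57475294],
       [  0.        , 444.88233265, 209.53644061],
       [  0.        ,   0.        ,   1.        ]]), 'pose': array([[ 0.02695749,  0.9906165 , -0.13398598,  0.39486715],
       [-0.99963318,  0.02636471, -0.00619677,  0.01557833],
       [-0.00260612,  0.13410388,  0.99096385,  1.42651102],
       [ 0.        ,  0.        ,  0.        ,  1.        ]])}
{'clock': 0.1, 'joint_pos': array([-1.29761491,  0.33280284, -0.06470816,  1.46082035,  0.02162782,
        1.34989964, -0.08852895]), 'joint_velocities': array([ 0.00150012, -0.00148295, -0.0007358 , -0.00353352,  0.00143522,
       -0.00161746,  0.00113973]), 'tau': array([ 1.39541848e-03, -6.26753354e+01,  4.92038112e-02, -3.92415404e+01,
        1.64114207e-02,  7.39081297e-03,  5.38723293e-05]), 'position': array([0.1820929 , 0.59755229, 0.23061682]), 'ee_rot': array([ 8.03580664e-01,  5.95195545e-01, -4.71205093e-04,  3.98146875e-04]), 'ft_force': array([ 0.05187027, -0.16790196, -0.42921457]), 'torque': array([0.03903171, 0.02973132, 0.05532136]), 'grip_width': 0.9963068529618179} 0.0187
```

View pics/scene0.png

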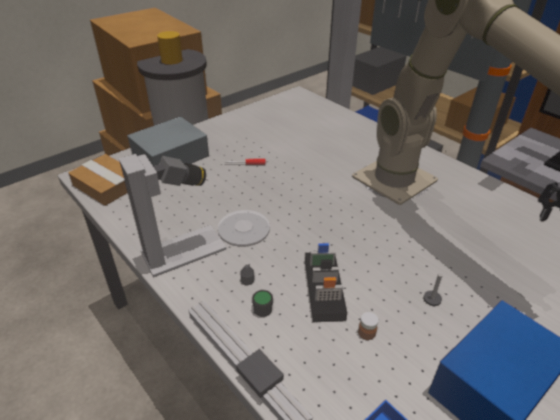

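View pics/top0.png

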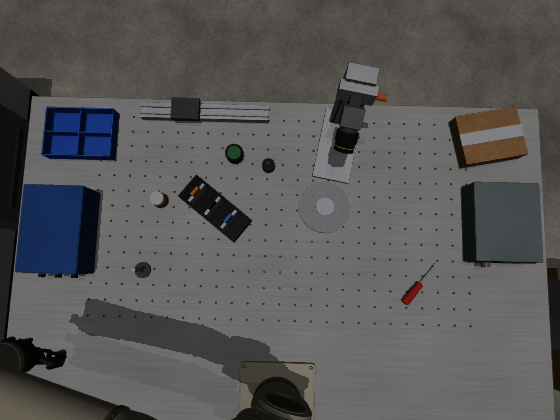

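The scene view shows the rack with its orange tab at (330,283), the disc at (243,228) and the lens at about (200,174). In the top view the rack is at about (215,208), with the orange tab at its upper-left end (195,190), and the disc is at (325,206). I'll take measurements from enlarged crops.

```bash
python3 - <<'E'
from h import *
def crop(n,r0,r1,c0,c1,k,f):
    im,d=load(n); cv2.imwrite(f,cv2.resize(im[r0:r1,c0:c1,::-1],None,fx=k,fy=k,interpolation=cv2.INTER_CUBIC))
crop('top',140,260,130,290,5,'pics/ct.png')
crop('scene',230,330,290,400,6,'pics/cs.png')
for n in ['top','scene']:
    im,d=load(n);P=pts(n,d);hsv=cv2.cvtColor(im,cv2.COLOR_RGB2HSV)
    print(n,'tableZ',np.median(P[...,2][(abs(P[...,0]-.5)<.2)&(abs(P[...,1])<.3)]))
    ins=(P[...,0]>.3)&(P[...,0]<.8)&(abs(P[...,1])<.45)
    for nm,lo,hi in [('orange',(5,140,100),(20,255,255)),('blue',(100,140,60),(125,255,255)),('red',(0,150,80),(4,255,255))]:
        m=(cv2.inRange(hsv,lo,hi)>0)&ins&(P[...,2]>.005)
        q=P[m]; print(nm,len(q),q.mean(0).round(4) if len(q) else '', q.min(0).round(3),q.max(0).round(3))
        v,u=np.nonzero(m);print(u.mean(),v.mean())
# rack top
im,d=load('top');P=pts('top',d)
m=(abs(P[...,2]-.035)<.006)&(P[...,0]>.3)&(P[...,0]<.7)&(P[...,1]>0)&(P[...,1]<.4)&(im.max(-1)<70)
v,u=np.nonzero(m);k=(u>175)&(u<255)&(v>170)&(v<245);
q=P[v[k],u[k]];r=cv2.minAreaRect(q[:,:2].astype(np.float32)*1000);print('rack',r,q[:,2].mean())
E
```

```text
top tableZ -0.0003715942337561007
orange 29 [0.6006 0.2414 0.2474] [0.395 0.016 0.107] [0.638 0.279 1.427]
221.3448275862069 182.82758620689654
blue 67 [0.4665 0.0869 0.7983] [0.395 0.016 0.108] [0.559 0.176 1.427]
144.6417910447761 203.86567164179104
red 164 [ 0.3344 -0.4075  0.0305] [ 0.301 -0.442  0.015] [0.395 0.016 1.427]
412.3231707317073 293.1890243902439
scene tableZ 0.002059881867199409
orange 106 [0.6281 0.2658 0.105 ] [0.614 0.254 0.086] [0.64  0.278 0.118]
329.37735849056605 281.4339622641509
blue 16 [0.5486 0.1642 0.1142] [0.539 0.158 0.111] [0.56  0.171 0.117]
323.5 244.5
red 65 [ 0.3395 -0.408   0.022 ] [ 0.31  -0.435  0.011] [ 0.367 -0.386  0.03 ]
255.53846153846155 160.66153846153847
rack ((584.9185180664062, 216.41925048828125), (231.8479461669922, 89.942626953125), 52.20964050292969) 0.03412722339483848
```

View pics/ct.png

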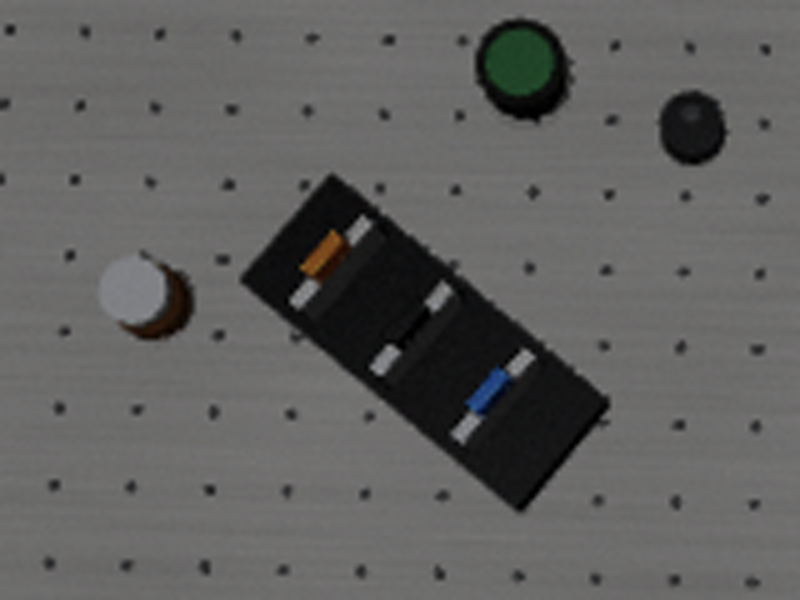

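View pics/cs.png

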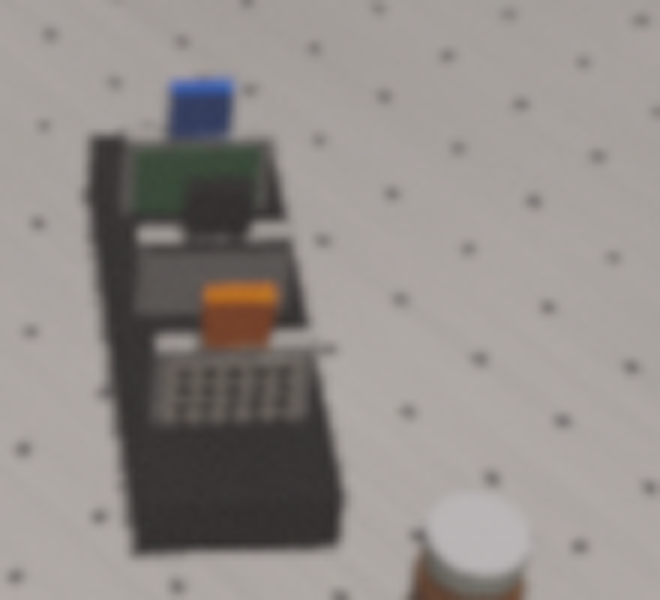

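The crops confirm that the dotted plate is in the +x slot, with the tab top at about (325,254) in the 5x top crop. The jar is at crop (135,295), about 80 mm off the rack's +x end. Next is the station.

```bash
python3 - <<'E'
from h import *
im,d=load('top')
cv2.imwrite('pics/ct2.png',cv2.resize(im[55:245,285:405,::-1],None,fx=3,fy=3,interpolation=cv2.INTER_CUBIC))
i2,d2=load('scene')
cv2.imwrite('pics/cs2.png',cv2.resize(i2[140:280,110:290,::-1],None,fx=4,fy=4,interpolation=cv2.INTER_CUBIC))
P=pts('top',d);hsv=cv2.cvtColor(im,cv2.COLOR_RGB2HSV)
m=(cv2.inRange(hsv,(5,140,100),(20,255,255))>0)&(P[...,0]>.5)&(P[...,2]>.1)&(P[...,2]<.125)&(P[...,1]>.2)
v,u=np.nonzero(m);q=P[m];print('tab top',q.mean(0),cv2.minAreaRect(q[:,:2].astype(np.float32)*1000),len(q))
ok=d>.2
for z0,z1 in [(.009,.019),(.3,.37)]:
    m=ok&(P[...,2]>z0)&(P[...,2]<z1)&(P[...,0]>.4)&(P[...,0]<1.0)&(P[...,1]<.03)&(P[...,1]>-.35)
    cv2.imwrite(f'pics/m{z1}.png',m.astype(np.uint8)*255)
    n,l,s,c=cv2.connectedComponentsWithStats(m.astype(np.uint8))
    for k in range(1,n):
        if s[k,4]>40:
            qq=P[l==k][:,:2].astype(np.float32)*1000;print(z0,s[k],qq.mean(0),cv2.minAreaRect(qq))
            if s[k,4]>800: print(cv2.fitEllipse(np.vstack([max(cv2.findContours((l==k).astype(np.uint8),0,1)[0],key=len)])))
E
```

```text
tab top [0.62436061 0.2674019  0.11138142] ((624.450927734375, 267.1257019042969), (9.108574867248535, 27.668825149536133), 52.236759185791016) 26
0.009 [ 312  108   43   75 1324] [ 772.9145  -155.71747] ((804.4818725585938, -172.9042510986328), (119.7350845336914, 234.41053771972656), 79.80754089355469)
((332.6733093261719, 152.600341796875), (37.628116607666016, 71.92994689941406), 179.04635620117188)
0.009 [ 299  181   52   52 1449] [ 600.984   -136.10867] ((600.9393310546875, -135.58172607421875), (166.02679443359375, 164.0020294189453), 1.6951748132705688)
((324.6418762207031, 206.42068481445312), (49.50651550292969, 50.52061462402344), 129.6456756591797)
0.3 [ 337   62   51   70 1902] [ 850.0988  -183.52362] ((837.1865234375, -195.03955078125), (130.1822967529297, 161.604248046875), 79.88961029052734)
((359.2230224609375, 93.67928314208984), (43.0522575378418, 67.17314147949219), 10.629061698913574)
```

View pics/ct2.png

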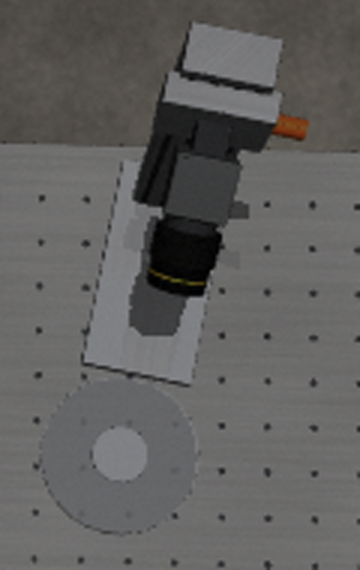

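View pics/cs2.png

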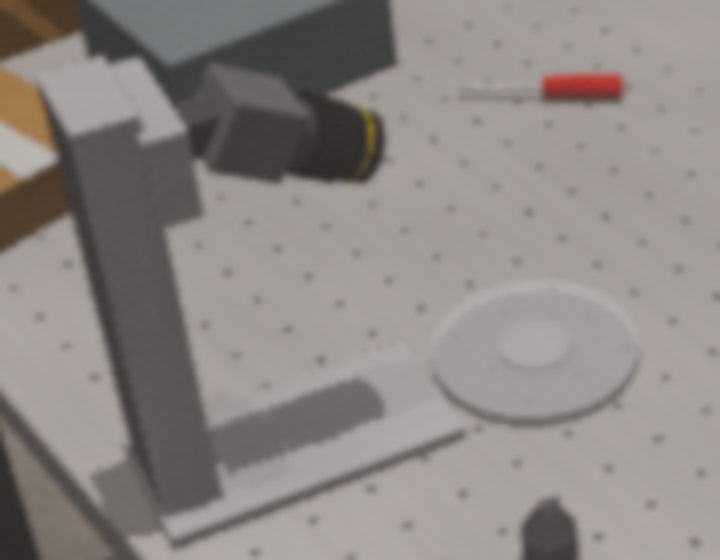

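```bash
cat >> h.py <<'E'
def goto(xyz,yaw_deg):
    o=manip.get_obs();Rm=R.from_quat(o['ee_rot']).as_matrix()
    y=np.degrees(np.arctan2(Rm[1,0],Rm[0,0]))
    s=-((yaw_deg-y+180)%360-180)
    sh=Rm.T@(np.array(xyz)-o['position'])
    print('t',round(o['clock'],2),'pos',o['position'].round(4),'yaw',round(y,2),'tilt',np.degrees(np.arccos(-Rm[2,2])).round(2),'F',o['ft_force'].round(1),'w',round(o['grip_width'],3))
    print('q',o['joint_pos'].round(2)); print('shift',sh.round(4),'spin',np.radians(s).round(4),'rows',np.linalg.norm(sh)/.0625,abs(s)/10.7)
E
python3 -c "
from h import *
goto([.6248,.2677,.19],-37.8)"
```

```text
t 0.1 pos [0.1821 0.5976 0.2306] yaw 73.05 tilt 0.07 F [ 0.1 -0.2 -0.4] w 0.996
q [-1.3   0.33 -0.06  1.46  0.02  1.35 -0.09]
shift [-0.1864  0.5196  0.0409] spin 1.9348 rows 8.857150249103707 10.360108409285003
```

{"fn": "send_rows", "kwargs": {
  "steps": [
    [[-0.01, 0.03, 0], 0.12],
    [[-0.03, 0.085, 0], 0.3],
    [[-0.052, 0.145, 0], 0.48],
    [[-0.073, 0.203, 0], 0.66],
    [[-0.094, 0.262, 0.01], 0.84],
    [[-0.115, 0.32, 0.02], 1.02],
    [[-0.136, 0.379, 0.03], 1.2],
    [[-0.157, 0.437, 0.04], 1.38]
  ],
  "hand": 1,
  "force": 30
}}

```text
clock: 1.1
position: [0.5537, 0.3204, 0.1912]
ee_rot: [0.998, -0.055, -0.0, -0.0]
ft_force: [0.4, 1.5, -0.4]
grip_width: 0.998
```

```bash
python3 -c "
from h import *
goto([.6248,.2677,.19],-37.8)"
```

```text
t 1.1 pos [0.5537 0.3204 0.1912] yaw -6.33 tilt 0.01 F [ 0.4  1.5 -0.4] w 0.998
q [-0.86  0.4   0.35  1.49 -0.14  1.28 -0.61]
shift [0.0764 0.0446 0.0012] spin 0.5492 rows 1.4158272225455788 2.940884221679995
```

{"fn": "send_rows", "kwargs": {
  "steps": [
    [[0.02, 0.012, 0], 0.14],
    [[0.045, 0.026, 0], 0.28],
    [[0.066, 0.038, 0], 0.42],
    [[0.076, 0.044, 0], 0.52],
    [[0.076, 0.044, 0], 0.55],
    [[0.076, 0.044, 0], 0.55],
    [[0.076, 0.044, 0], 0.55],
    [[0.076, 0.044, 0], 0.55]
  ]
}}

```text
clock: 2.1
position: [0.6232, 0.2705, 0.1918]
ee_rot: [0.947, -0.321, -0.0, -0.0]
ft_force: [-0.3, 1.1, 0.2]
grip_width: 0.998
```

```bash
python3 - <<'E'
from h import *
goto([.6248,.2677,.086],-37.8)
im,d=shot('scene');cv2.imwrite('pics/s2.png',cv2.resize(im[200:330,270:410,::-1],None,fx=5,fy=5,interpolation=cv2.INTER_CUBIC))
E
```

```text
t 2.1 pos [0.6232 0.2705 0.1918] yaw -37.45 tilt 0.02 F [-0.3  1.1  0.2] w 0.998
q [-0.8   0.5   0.46  1.38 -0.22  1.32 -0.98]
shift [0.003  0.0012 0.1058] spin 0.0062 rows 1.6932670659896236 0.03301416335555865
```

View pics/s2.png

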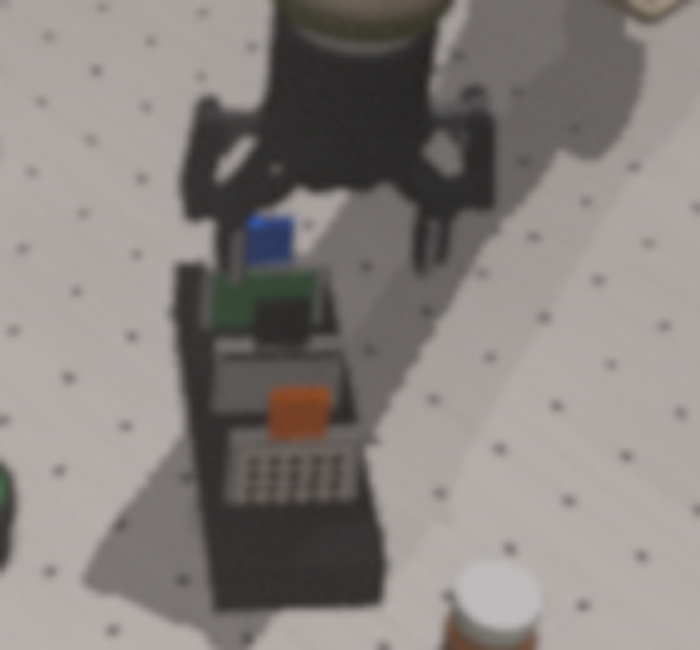

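```bash
python3 - <<'E'
from h import *
i=manip.camera_info('scene');K=np.array(i['intrinsics']);T=np.array(i['pose'])
for p in [[.6232,.2705,.205],[.6248,.2677,.098],[.6248-.035*.79,.2677+.035*.613,.08],[.6248+.035*.79,.2677-.035*.613,.08]]:
    c=T[:3,:3].T@(np.array(p)-T[:3,3]);u=K[0,2]+K[0,0]*c[0]/-c[2];v=K[1,2]-K[1,1]*c[1]/-c[2]
    print((u-270)*5,(v-200)*5)
E
```

```text
325.5870379681045 268.7368773459833
302.96693865907713 415.34038504865606
366.8680170677166 436.2217451325006
233.82470800000902 441.0451035803271
```

The tab and finger projections match the picture to within a couple of pixels, so I'm descending.

{"fn": "send_rows", "kwargs": {
  "steps": [
    [[0.003, 0.001, 0.015], 0.006],
    [[0.003, 0.001, 0.035], 0.006],
    [[0.003, 0.001, 0.055], 0.006],
    [[0.003, 0.001, 0.075], 0.006],
    [[0.003, 0.001, 0.09], 0.006],
    [[0.003, 0.001, 0.1], 0.006],
    [[0.003, 0.001, 0.105], 0.006],
    [[0.003, 0.001, 0.105], 0.006]
  ]
}}

```text
clock: 3.15
position: [0.6254, 0.2674, 0.0868]
ee_rot: [0.946, -0.325, 0.0, -0.0]
ft_force: [0.4, -0.1, -0.0]
grip_width: 1.0
```

{"fn": "send_rows", "kwargs": {
  "steps": [
    [[0, 0, 0], 0],
    [[0, 0, 0], 0],
    [[0, 0, 0], 0],
    [[0, 0, 0], 0],
    [[0, 0, 0], 0],
    [[0, 0, 0], 0],
    [[0, 0, 0], 0],
    [[0, 0, 0], 0]
  ],
  "hand": 0,
  "force": 40
}}

```text
clock: 4.15
position: [0.6255, 0.2673, 0.0869]
ee_rot: [0.946, -0.325, 0.0, -0.0]
ft_force: [0.9, -0.9, 2.2]
grip_width: 0.341
```

```bash
python3 - <<'E'
from h import *
goto([.6248,.2677,.086],-37.8)
im,d=shot('scene');cv2.imwrite('pics/s3.png',cv2.resize(im[200:330,270:410,::-1],None,fx=5,fy=5,interpolation=cv2.INTER_CUBIC))
E
```

```text
t 4.15 pos [0.6255 0.2673 0.0869] yaw -37.88 tilt 0.03 F [ 0.9 -0.9  2.2] w 0.341
q [-0.78  0.59  0.44  1.48 -0.26  1.13 -0.96]
shift [-0.0008  0.0002  0.0009] spin -0.0014 rows 0.020193798240367527 0.007692117108126058
```

View pics/s3.png

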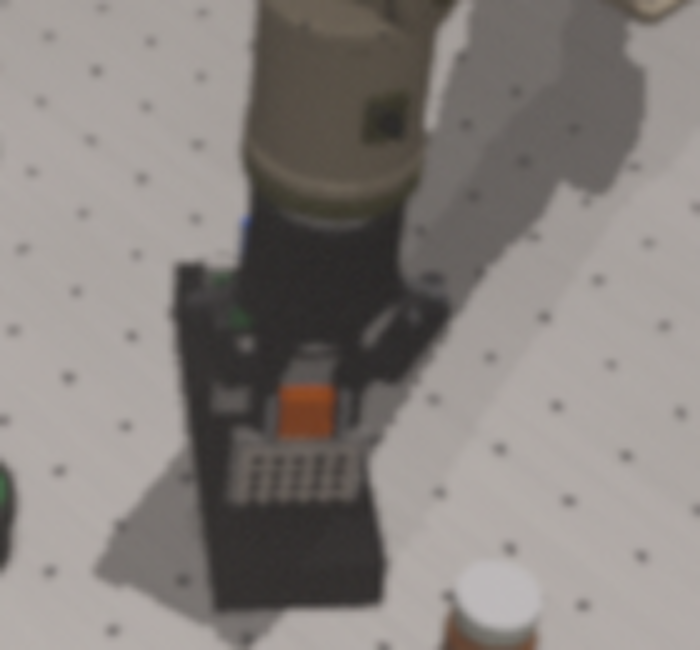

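The gripper holds the tab across its 30 mm width, because the tool can't tilt. I'll draw the plate up, take it off the +x end of the rack, and pivot it 30° in the grip against the fixed rack edge.

{"fn": "send_rows", "kwargs": {
  "steps": [
    [[0, 0, -0.008], 0],
    [[0, 0, -0.02], 0],
    [[0, 0, -0.035], 0],
    [[0, 0, -0.05], 0],
    [[0, -0.006, -0.06], 0],
    [[0, -0.025, -0.06], 0],
    [[0, -0.05, -0.06], 0],
    [[0, -0.065, -0.06], 0]
  ],
  "force": 50
}}

```text
clock: 5.2
position: [0.6654, 0.3205, 0.1467]
ee_rot: [0.946, -0.324, -0.0, -0.0]
ft_force: [1.1, -0.0, -1.4]
grip_width: 0.342
```

```bash
python3 - <<'E'
from h import *
c=np.array([.585,.2165]);rx=np.array([.613,.790])
goto([*(c+rx*.130),.091],-37.8)
im,d=shot('scene');cv2.imwrite('pics/s4.png',cv2.resize(im[200:330,270:410,::-1],None,fx=5,fy=5,interpolation=cv2.INTER_CUBIC))
E
```

```text
t 5.2 pos [0.6654 0.3205 0.1467] yaw -37.8 tilt 0.04 F [ 1.1 -0.  -1.4] w 0.342
q [-0.78  0.66  0.44  1.23 -0.28  1.31 -1.01]
shift [0.0003 0.0014 0.0557] spin -0.0 rows 0.8922974682061916 6.629929562892341e-05
```

View pics/s4.png

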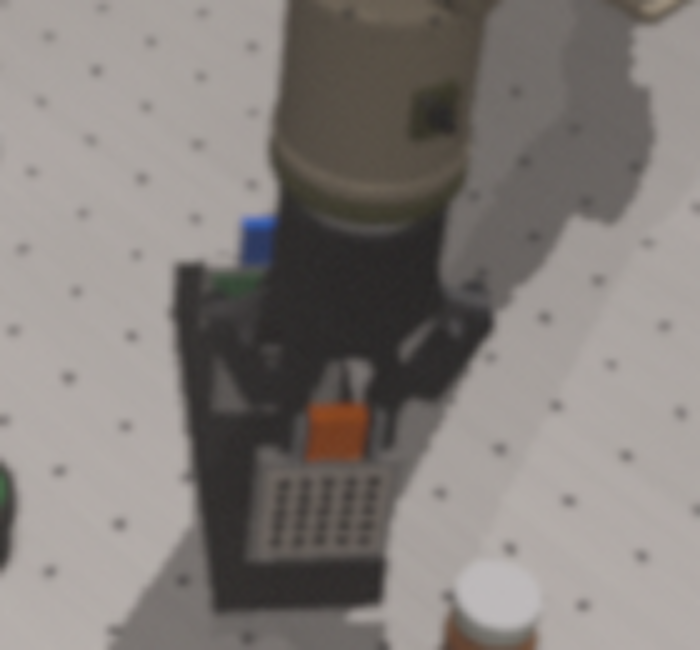

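The plate is clear of the slot, with the dots facing the camera and the other plates still seated. I'm lowering it beyond the rack end.

{"fn": "send_rows", "kwargs": {
  "steps": [
    [[0, 0, 0.008], 0],
    [[0, 0, 0.02], 0],
    [[0, 0, 0.033], 0],
    [[0, 0, 0.045], 0],
    [[0, 0, 0.053], 0],
    [[0, 0, 0.055], 0],
    [[0, 0, 0.055], 0],
    [[0, 0, 0.055], 0]
  ],
  "force": 30
}}

```text
clock: 6.25
position: [0.6655, 0.3188, 0.0923]
ee_rot: [0.946, -0.325, 0.0, -0.0]
ft_force: [1.1, -0.6, -0.9]
grip_width: 0.337
```

{"fn": "send_rows", "kwargs": {
  "steps": [
    [[0, 0.006, 0], 0],
    [[0, 0.013, 0], 0],
    [[0, 0.02, 0], 0],
    [[0, 0.027, 0], 0],
    [[0, 0.034, 0], 0],
    [[0, 0.041, 0], 0],
    [[0, 0.047, 0], 0],
    [[0, 0.05, 0], 0]
  ]
}}

```text
clock: 7.25
position: [0.6351, 0.2804, 0.0927]
ee_rot: [0.946, -0.324, 0.001, -0.002]
ft_force: [3.6, 5.9, -1.8]
grip_width: 0.34
```

```bash
cat >> h.py <<'E'
def white_normal(n='scene',win=None):
    im,d=load(n);P=pts(n,d);return im,d,P
E
python3 - <<'E'
from h import *
c=np.array([.585,.2165]);rx=np.array([.613,.790])
goto([*(c+rx*.081),.091],-37.8)
im,d=shot('scene');cv2.imwrite('pics/s5.png',cv2.resize(im[200:330,270:410,::-1],None,fx=5,fy=5,interpolation=cv2.INTER_CUBIC))
E
```

```text
t 7.25 pos [0.6351 0.2804 0.0927] yaw -37.84 tilt 0.24 F [ 3.6  5.9 -1.8] w 0.34
q [-0.78  0.61  0.44  1.44 -0.27  1.15 -0.97]
shift [-0.0004  0.0002  0.0017] spin -0.0006 rows 0.02790464166717418 0.0034298903677071287
```

View pics/s5.png

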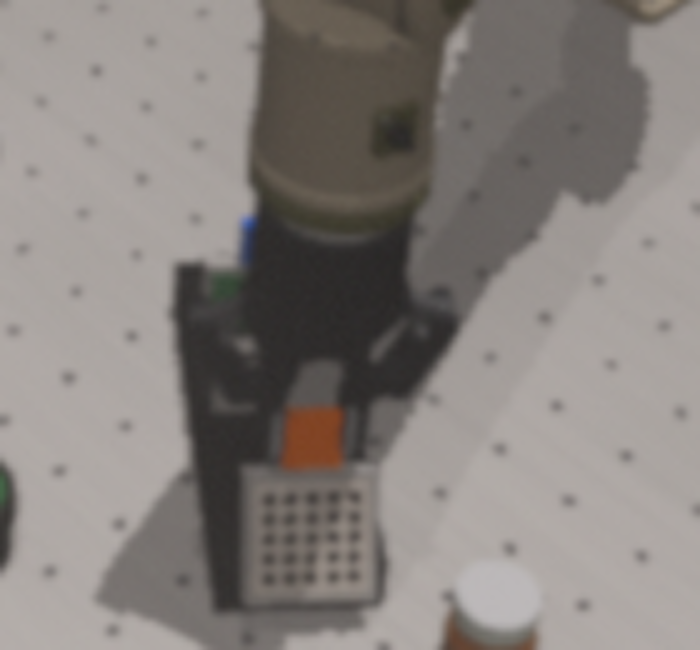

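It pivoted as planned: the face is at crop (245–378, 465–605) and clearly tilted upward. I'll fit a plane to the face to get the tilt.

```bash
cat >> h.py <<'E'
def face(u0,u1,v0,v1):
    im,d=load('scene');P=pts('scene',d)[v0:v1,u0:u1].reshape(-1,3);P=P[d[v0:v1,u0:u1].ravel()>.2]
    for _ in range(6):
        c=P.mean(0);U,S,V=np.linalg.svd(P-c);n=V[2];r=(P-c)@n;k=abs(r)<max(.002,2*np.std(r))
        P=P[k]
    n=n*np.sign(n[2]); print('face n',n.round(3),'elev',np.degrees(np.arcsin(n[2])).round(2),'yaw',np.degrees(np.arctan2(n[1],n[0])).round(2),'c',c.round(4),'rms',np.std(r).round(5),len(P))
E
python3 - <<'E'
from h import *
for e in (0,1,2): face(320+e,345-e,294+e,320-e)
E
```

```text
face n [0.545 0.722 0.427] elev 25.28 yaw 52.94 c [0.6529 0.3045 0.0608] rms 0.00159 551
face n [0.547 0.719 0.429] elev 25.4 yaw 52.74 c [0.6533 0.3045 0.0606] rms 0.00156 471
face n [0.544 0.721 0.43 ] elev 25.48 yaw 52.97 c [0.6532 0.3046 0.0605] rms 0.00157 396
```

{"fn": "send_rows", "kwargs": {
  "steps": [
    [[0, 0.002, 0], 0],
    [[0, 0.004, 0], 0],
    [[0, 0.006, 0], 0],
    [[0, 0.007, 0], 0],
    [[0, 0.007, 0], 0],
    [[0, 0.007, -0.008], 0],
    [[0, 0.007, -0.02], 0],
    [[0, 0.007, -0.035], 0]
  ]
}}

```text
clock: 8.3
position: [0.63, 0.2731, 0.1276]
ee_rot: [0.946, -0.325, -0.0, 0.0]
ft_force: [-0.1, 0.3, -0.9]
grip_width: 0.338
```

```bash
python3 - <<'E'
from h import *
goto([.601,-.136,.2],-100.2)
im,d=shot('scene');cv2.imwrite('pics/s6.png',cv2.resize(im[200:330,270:410,::-1],None,fx=5,fy=5,interpolation=cv2.INTER_CUBIC))
E
```

```text
t 8.3 pos [0.63   0.2731 0.1276] yaw -37.9 tilt 0.04 F [-0.1  0.3 -0.9] w 0.338
q [-0.79  0.56  0.45  1.42 -0.25  1.21 -0.97]
shift [ 0.2284  0.3407 -0.0723] spin 1.0873 rows 6.663786917906395 5.822382641888076
```

View pics/s6.png

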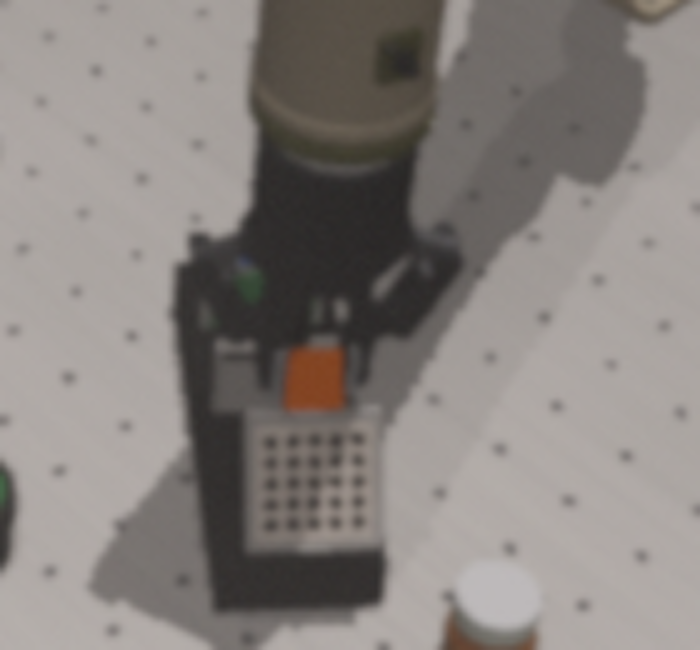

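```bash
cat >> h.py <<'E'
def avg(n,k):
    s=[manip.camera(n) for _ in range(k)]; d=np.median([x[1] for x in s],0); np.savez(f'{n}.npz',im=s[-1][0],d=d)
E
python3 - <<'E'
from h import *
avg('scene',5)
for e in (0,1,2): face(320+e,345-e,283+e,309-e)
E
```

```text
face n [0.545 0.695 0.469] elev 27.97 yaw 51.92 c [0.6518 0.2989 0.0981] rms 0.00094 595
face n [0.547 0.694 0.468] elev 27.94 yaw 51.75 c [0.6518 0.2991 0.0979] rms 0.00092 515
face n [0.546 0.696 0.467] elev 27.82 yaw 51.91 c [0.6518 0.2988 0.0982] rms 0.00091 430
```

```bash
python3 - <<'E'
from h import *
im,d=load('scene');P=pts('scene',d)
m=(d>.2)&(abs(P[...,2])<.008)&(P[...,0]>.35)&(P[...,0]<.85)&(P[...,1]>-.1)&(P[...,1]<.45)
Q=P[m];c=Q.mean(0);V=np.linalg.svd(Q-c,full_matrices=False)[2];print(V[2]*np.sign(V[2][2]),c,len(Q))
E
```

```text
[7.08708943e-04 7.61194463e-04 9.99999459e-01] [0.64342453 0.21810142 0.00097789] 21036
```

{"fn": "send_rows", "kwargs": {
  "steps": [
    [[0, -0.008, 0.012], 0],
    [[0, -0.008, 0.03], 0],
    [[0, -0.005, 0.035], 0],
    [[0, 0.0, 0.035], 0],
    [[0, 0.0035, 0.035], 0],
    [[0, 0.0035, 0.035], 0],
    [[0, 0.0035, 0.02], 0],
    [[0, 0.0035, 0], 0]
  ]
}}

```text
clock: 9.6
position: [0.6278, 0.2702, 0.1275]
ee_rot: [0.946, -0.325, -0.0, 0.001]
ft_force: [-0.1, 0.6, -1.5]
grip_width: 0.338
```

```bash
python3 - <<'E'
from h import *
goto([.601,-.136,.2],-100.2)
avg('scene',5)
for e in (0,1,2): face(320+e,345-e,283+e,309-e)
im,d=load('scene');cv2.imwrite('pics/s7.png',cv2.resize(im[200:330,270:410,::-1],None,fx=5,fy=5,interpolation=cv2.INTER_CUBIC))
E
```

```text
t 9.6 pos [0.6278 0.2702 0.1275] yaw -37.9 tilt 0.07 F [-0.1  0.6 -1.5] w 0.338
q [-0.79  0.56  0.45  1.43 -0.25  1.21 -0.97]
shift [ 0.2284  0.3371 -0.0722] spin 1.0873 rows 6.616306312046149 5.822151414945415
face n [0.533 0.684 0.498] elev 29.88 yaw 52.06 c [0.6518 0.2985 0.0978] rms 0.00095 583
face n [0.536 0.683 0.496] elev 29.72 yaw 51.88 c [0.6517 0.2987 0.0979] rms 0.00095 500
face n [0.535 0.679 0.502] elev 30.16 yaw 51.77 c [0.6518 0.299  0.0974] rms 0.00095 422
```

View pics/s7.png

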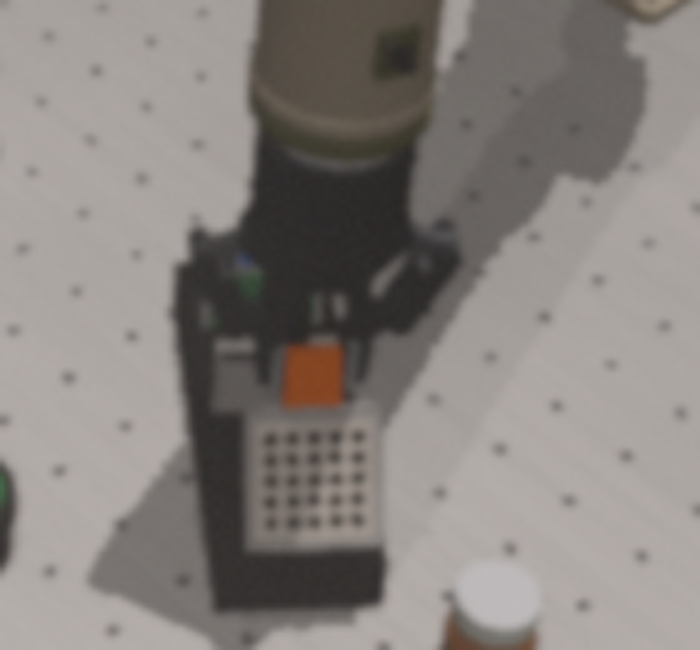

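The tilt now measures 30.0 ± 0.2° and the face yaw matches the tool. I'll raise it with a firmer grip, then carry it across.

{"fn": "send_rows", "kwargs": {
  "steps": [
    [[0, 0, -0.006], 0],
    [[0, 0, -0.018], 0],
    [[0, 0, -0.035], 0],
    [[0, 0, -0.052], 0],
    [[0, 0, -0.068], 0],
    [[0, 0, -0.08], 0],
    [[0, 0, -0.087], 0],
    [[0, 0, -0.09], 0]
  ],
  "force": 60
}}

```text
clock: 10.85
position: [0.628, 0.2709, 0.2169]
ee_rot: [0.946, -0.325, -0.0, -0.0]
ft_force: [0.3, 0.5, -1.9]
grip_width: 0.336
```

```bash
python3 - <<'E'
from h import *
goto([.5685,-.1294,.2125],-100.2)
E
```

```text
t 10.85 pos [0.628  0.2709 0.2169] yaw -37.87 tilt 0.01 F [ 0.3  0.5 -1.9] w 0.336
q [-0.8   0.5   0.47  1.33 -0.22  1.37 -0.99]
shift [0.1988 0.3526 0.0044] spin 1.0878 rows 6.476234123521294 5.824943887962433
```

{"fn": "send_rows", "kwargs": {
  "steps": [
    [[0.004, 0.007, 0], 0.02],
    [[0.012, 0.022, 0], 0.07],
    [[0.025, 0.044, 0], 0.14],
    [[0.04, 0.071, 0], 0.22],
    [[0.056, 0.099, 0], 0.31],
    [[0.072, 0.128, 0], 0.4],
    [[0.088, 0.156, 0], 0.48],
    [[0.104, 0.184, 0], 0.57]
  ]
}}

```text
clock: 11.85
position: [0.5966, 0.0595, 0.2166]
ee_rot: [0.815, -0.58, -0.0, -0.0]
ft_force: [0.2, -0.2, -2.4]
grip_width: 0.335
```

```bash
python3 - <<'E'
from h import *
goto([.5685,-.1294,.2125],-100.2)
E
```

```text
t 11.85 pos [0.5966 0.0595 0.2166] yaw -70.86 tilt 0.01 F [ 0.2 -0.2 -2.4] w 0.335
q [-0.7   0.32  0.65  1.58 -0.2   1.31 -1.25]
shift [0.1693 0.0885 0.004 ] spin 0.5122 rows 3.056502876630349 2.7425177078151664
```

{"fn": "send_rows", "kwargs": {
  "steps": [
    [[0.022, 0.012, 0], 0.08],
    [[0.048, 0.026, 0], 0.16],
    [[0.076, 0.04, 0.001], 0.25],
    [[0.104, 0.055, 0.002], 0.34],
    [[0.13, 0.069, 0.003], 0.42],
    [[0.152, 0.08, 0.004], 0.48],
    [[0.164, 0.086, 0.004], 0.505],
    [[0.167, 0.087, 0.004], 0.511]
  ]
}}

```text
clock: 12.85
position: [0.5708, -0.1252, 0.2126]
ee_rot: [-0.644, 0.765, 0.0, -0.0]
ft_force: [-0.1, 0.5, -1.7]
grip_width: 0.339
```

```bash
python3 - <<'E'
from h import *
goto([.5685,-.1294,.2125],-100.2)
avg('scene',4);shot('top')
im,d=load('scene');cv2.imwrite('pics/s8.png',cv2.resize(im[130:280,110:310,::-1],None,fx=4,fy=4,interpolation=cv2.INTER_CUBIC))
im,d=load('top');cv2.imwrite('pics/t8.png',cv2.resize(im[60:260,240:440,::-1],None,fx=3,fy=3,interpolation=cv2.INTER_CUBIC))
E
```

```text
t 12.85 pos [ 0.5708 -0.1252  0.2126] yaw -99.86 tilt 0.01 F [-0.1  0.5 -1.7] w 0.339
q [-0.53  0.32  0.82  1.64 -0.24  1.29 -1.41]
shift [0.0045 0.0016 0.0001] spin 0.0059 rows 0.07625843010809227 0.031480319283677706
```

View pics/s8.png

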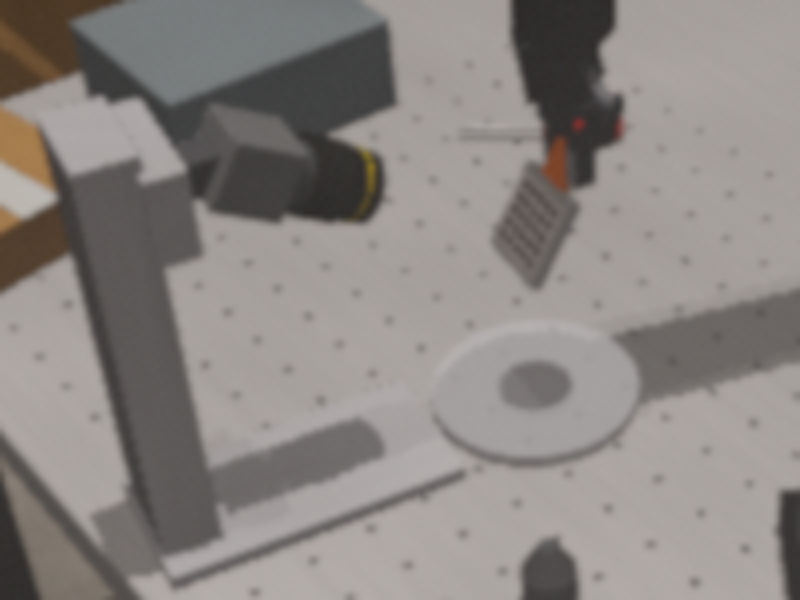

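View pics/t8.png

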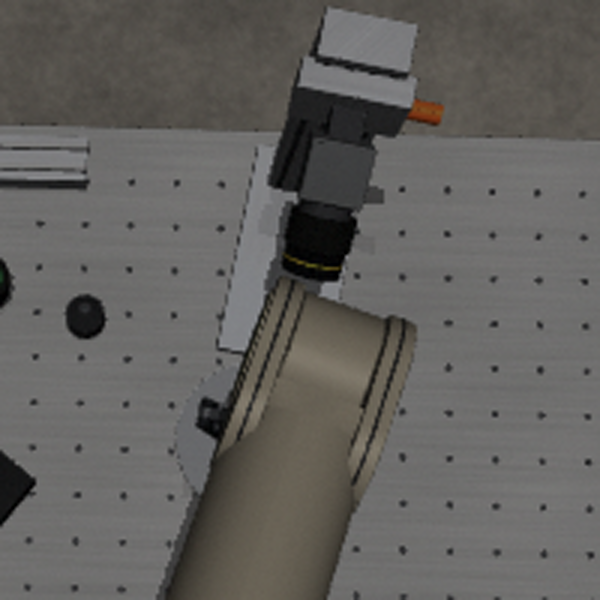

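The scene view shows the tilted plate at crop (535,225), centred over the disc and clear of the lens at (370,185). The top view is blocked by the wrist. I'll measure the face and lens, then make a small correction.

```bash
python3 - <<'E'
from h import *
im,d=load('scene')
a=im[160:210,225:265];cv2.imwrite('pics/z8.png',cv2.resize(a[:,:,::-1],None,fx=14,fy=14,interpolation=cv2.INTER_CUBIC))
P=pts('scene',d)
# polygon of white face from 4x crop pixels (110,130 origin): corners
poly=np.array([[533,166],[576,207],[537,284],[495,240]],float)/4+[110,130]
m=np.zeros(d.shape,np.uint8);cv2.fillPoly(m,[poly.round().astype(int)],1)
for er in (0,1):
    mm=cv2.erode(m,np.ones((3,3),np.uint8),iterations=er)>0
    Q=P[mm&(d>.2)]
    for _ in range(6):
        c=Q.mean(0);n=np.linalg.svd(Q-c,full_matrices=False)[2][2];r=(Q-c)@n;Q=Q[abs(r)<max(.002,2*r.std())]
    n*=np.sign(n[2]);print(n.round(3),'elev',np.degrees(np.arcsin(n[2])).round(2),'yaw',np.degrees(np.arctan2(n[1],n[0])).round(2),c.round(4),len(Q),r.std())
# lens: barrel points
b=np.array([[292,130],[378,140],[384,185],[365,222],[292,212]],float)/4+[110,130]
m=np.zeros(d.shape,np.uint8);cv2.fillPoly(m,[b.round().astype(int)],1)
Q=P[(m>0)&(d>.2)];print('barrel',Q.mean(0),Q.min(0),Q.max(0))
E
```

```text
[ 0.852 -0.142  0.505] elev 30.31 yaw -9.46 [ 0.6068 -0.1244  0.1852] 266 0.000894123573281275
[ 0.853 -0.142  0.502] elev 30.16 yaw -9.47 [ 0.6073 -0.1216  0.1855] 203 0.000885922948691027
barrel [ 0.73438409 -0.18026762  0.25586091] [ 0.49248869 -0.58987482 -0.00308094] [ 0.78604043 -0.13499694  0.31532688]
```

View pics/z8.png

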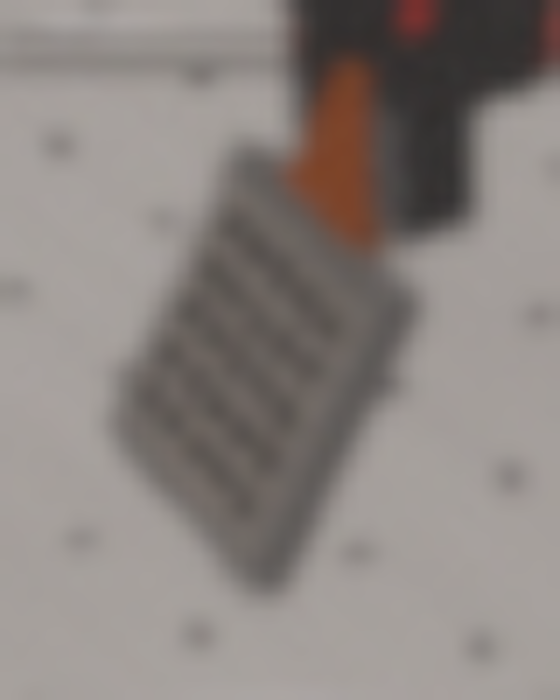

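{"fn": "send_rows", "kwargs": {
  "steps": [
    [[0.001, 0, 0], 0.002],
    [[0.002, 0.001, 0], 0.004],
    [[0.003, 0.001, 0], 0.006],
    [[0.003, 0.001, 0], 0.006],
    [[0.003, 0.001, 0], 0.006],
    [[0.003, 0.001, 0], 0.006],
    [[0.003, 0.001, 0], 0.006],
    [[0.003, 0.001, 0], 0.006]
  ]
}}

```text
clock: 14.1
position: [0.5693, -0.1274, 0.2126]
ee_rot: [-0.642, 0.767, 0.0, 0.0]
ft_force: [-0.4, 1.0, -0.9]
grip_width: 0.336
```

```bash
python3 - <<'E'
from h import *
i=manip.camera_info('scene');K=np.array(i['intrinsics']);T=np.array(i['pose'])
def ray(u,v): 
    r=T[:3,:3]@np.array([(u-K[0,2])/K[0,0],-(v-K[1,2])/K[1,1],-1]);return r
def hit(u,v,c,n): r=ray(u,v);return T[:3,3]+r*((np.array(c)-T[:3,3])@n)/(r@n)
n=np.array([.853,-.142,.503]);c=[.607,-.123,.1853]
f=hit(241.9,185.7,c,n);pc=f-.005*n;tcp=np.array([.5708,-.1252,.2126])
print('face centre',f,'plate centre',pc,'rel',pc-tcp)
cc=np.array([.9842,-.1771]);print('along',(pc-tcp)[:2]@cc,'lat',(pc-tcp)[:2]@[.1771,.9842])
im,d=load('scene');cv2.imwrite('pics/disc.png',cv2.resize(im[200:255,210:280,::-1],None,fx=10,fy=10,interpolation=cv2.INTER_CUBIC))
P=pts('scene',d);m=(d>.2)&(abs(P[...,2]-.015)<.0045);m[:,:214]=0;m[:,275:]=0;m[:200]=0;m[250:]=0
n_,l,s,ce=cv2.connectedComponentsWithStats(cv2.morphologyEx(m.astype(np.uint8),cv2.MORPH_OPEN,np.ones((3,3))))
k=1+s[1:,4].argmax();print(s[k],cv2.minEnclosingCircle(P[l==k][:,:2].astype(np.float32)))
goto([.5685,-.1294,.2125],-100.2)
E
```

```text
face centre [ 0.60766639 -0.12841384  0.18264156] plate centre [ 0.60340139 -0.12770384  0.18012656] rel [ 0.03260139 -0.00250384 -0.03247344]
along 0.0325297184478496 lat 0.003309423593591262
[ 218  210   51   35 1401] ((0.6040714383125305, -0.14025820791721344), 0.08542311936616898)
t 14.1 pos [ 0.5693 -0.1274  0.2126] yaw -100.15 tilt 0.01 F [-0.4  1.  -0.9] w 0.336
q [-0.52  0.31  0.82  1.64 -0.24  1.29 -1.41]
shift [0.0022 0.0004 0.0001] spin 0.0008 rows 0.0352222526878702 0.004435120473138481
```

View pics/disc.png

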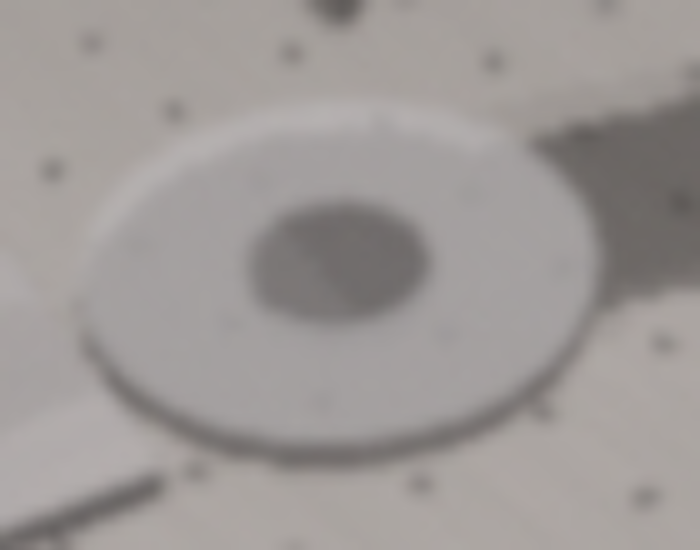

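```bash
python3 - <<'E'
from h import *
i=manip.camera_info('scene');K=np.array(i['intrinsics']);T=np.array(i['pose'])
for u,v in [(243.45,225.85),(243.9,226.3)]:
    r=T[:3,:3]@np.array([(u-K[0,2])/K[0,0],-(v-K[1,2])/K[1,1],-1]);print(T[:3,3]+r*((.014+.001-T[2,3])/r[2]))
E
```

```text
[ 0.60436892 -0.13770189  0.015     ]
[ 0.60460844 -0.13497854  0.015     ]
```

{"fn": "send_rows", "kwargs": {
  "steps": [
    [[0.001, 0, 0], 0],
    [[0.002, 0, 0], 0],
    [[0.0033, -0.0005, 0], 0],
    [[0.0033, -0.0005, 0], 0],
    [[0.0033, -0.0005, 0], 0],
    [[0.0033, -0.0005, 0], 0],
    [[0.0033, -0.0005, 0], 0],
    [[0.0033, -0.0005, 0], 0]
  ]
}}

```text
clock: 15.1
position: [0.5692, -0.1307, 0.2127]
ee_rot: [-0.642, 0.767, 0.0, 0.0]
ft_force: [0.2, -0.1, -1.3]
grip_width: 0.339
```

```bash
python3 - <<'E'
from h import *
goto([.5693,-.1308,.2125],-100.2)
avg('scene',5)
im,d=load('scene');cv2.imwrite('pics/s9.png',im[:,:,::-1])
a=im[160:210,225:265];cv2.imwrite('pics/z9.png',cv2.resize(a[:,:,::-1],None,fx=14,fy=14,interpolation=cv2.INTER_CUBIC))
P=pts('scene',d)
poly=np.array([[533,166],[576,207],[537,284],[495,240]],float)/4+[109.3,129.5]
m=np.zeros(d.shape,np.uint8);cv2.fillPoly(m,[poly.round().astype(int)],1)
for er in (0,1):
    mm=cv2.erode(m,np.ones((3,3),np.uint8),iterations=er)>0
    Q=P[mm&(d>.2)]
    for _ in range(6):
        c=Q.mean(0);n=np.linalg.svd(Q-c,full_matrices=False)[2][2];r=(Q-c)@n;Q=Q[abs(r)<max(.002,2*r.std())]
    n*=np.sign(n[2]);print(n.round(3),'elev',np.degrees(np.arcsin(n[2])).round(2),'yaw',np.degrees(np.arctan2(n[1],n[0])).round(2),c.round(4),len(Q))
E
```

```text
t 15.1 pos [ 0.5692 -0.1307  0.2127] yaw -100.15 tilt 0.01 F [ 0.2 -0.1 -1.3] w 0.339
q [-0.52  0.32  0.82  1.64 -0.24  1.29 -1.4 ]
shift [ 0.0001 -0.0001  0.0002] spin 0.0008 rows 0.003388413554684621 0.004251440662090947
[ 0.665 -0.717  0.209] elev 12.05 yaw -47.13 [ 0.5997 -0.1317  0.178 ] 318
[ 0.857 -0.136  0.497] elev 29.79 yaw -9.03 [ 0.606  -0.1266  0.1854] 199
```

View pics/s9.png

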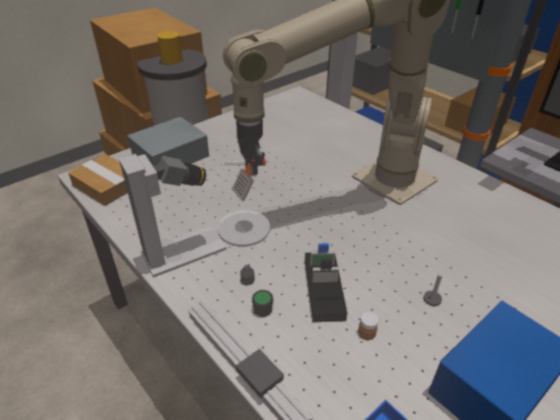

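View pics/z9.png

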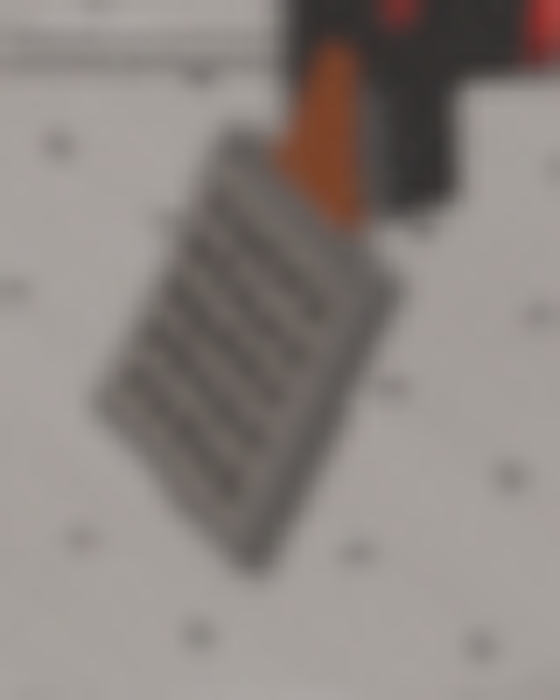

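```bash
python3 - <<'E'
from h import *
i=manip.camera_info('top');K=np.array(i['intrinsics']);T=np.array(i['pose'])
for u,v in [(344.3,151.3),(344.7,151.7),(344.3,147)]:
    r=T[:3,:3]@np.array([(u-K[0,2])/K[0,0],-(v-K[1,2])/K[1,1],-1]);p=T[:3,3]+r*((.258-T[2,3])/r[2]);e=p[:2]-[.601,-.1357]
    print(p,'along',e@[.9842,-.1771],'lat',e@[.1771,.9842])
# column/camera head top lateral
im,d=manip.camera('top');P=pts('top',d);m=(d>.2)&(P[...,2]>.34)&(P[...,2]<.365)&(P[...,0]>.8)&(P[...,1]<-.1)&(P[...,1]>-.3)
r=cv2.minAreaRect(P[m][:,:2].astype(np.float32));e=np.array(r[0])-[.601,-.1357];print(r,e@[.9842,-.1771],e@[.1771,.9842])
goto([.5693,-.1308,.2125],-100.2)
E
```

```text
[ 0.71631062 -0.16083736  0.258     ] along 0.1179405348101304 lat -0.004318683413289632
[ 0.71523051 -0.16192188  0.258     ] along 0.11706956621082584 lat -0.0055773501165083325
[ 0.7282434  -0.16076631  0.258     ] along 0.12967219281910924 lat -0.002135455686450842
((0.8848742842674255, -0.18804168701171875), (0.09163761138916016, 0.07166922837495804), 79.83003997802734) 0.2886587833457756 -0.0012405526131725325
t 15.4 pos [ 0.5692 -0.1307  0.2126] yaw -100.16 tilt 0.01 F [-0.1  0.3 -1.7] w 0.338
q [-0.52  0.32  0.82  1.64 -0.24  1.29 -1.4 ]
shift [ 0.0001 -0.0001  0.0001] spin 0.0008 rows 0.0030372940155726147 0.004117021281604883
```

Three indications (the scene-camera disc, the lens ring and the column) put the sight line 1–4 mm further towards -y. I'll nudge 2 mm that way, let it settle, and hand in.

{"fn": "send_rows", "kwargs": {
  "steps": [
    [[0.001, 0, 0], 0],
    [[0.002, 0, 0], 0],
    [[0.002, 0, 0], 0],
    [[0.002, 0, 0], 0],
    [[0.002, 0, 0], 0],
    [[0.002, 0, 0], 0],
    [[0.002, 0, 0], 0],
    [[0.002, 0, 0], 0]
  ]
}}

```text
clock: 16.4
position: [0.5689, -0.1327, 0.2127]
ee_rot: [-0.642, 0.767, 0.0, 0.0]
ft_force: [-0.7, -0.3, -0.8]
grip_width: 0.333
```

```bash
python3 - <<'E'
from h import *
goto([.5693,-.1328,.2125],-100.2)
print(abs(manip.get_obs()['joint_velocities']).max())
manip.hand_in()
E
```

```text
t 16.4 pos [ 0.5689 -0.1327  0.2127] yaw -100.15 tilt 0.0 F [-0.7 -0.3 -0.8] w 0.333
q [-0.52  0.32  0.82  1.64 -0.24  1.29 -1.4 ]
shift [ 0.     -0.0004  0.0002] spin 0.0009 rows 0.007614726160739997 0.004644812541842121
0.00277140292138495
the job is handed in; nothing more can be done
```

The calibration plate is held in front of the inspection camera at the 30° tilt, still and clear of everything, and I handed the job in at 16.4 s.

**Departure from the suggested grasp:** I pinched the tab across its 30 mm width instead of its thickness. The moves allow no tool tilt, so the plate had to be turned in the grip to face the lens. I drew it up out of its slot, pivoted it about 30° by pushing its back against the fixed rack's end edge in two pushes, and carried it across with a 60 N grip.

**Last checks:**

| Check | Result | Wanted |
|---|---|---|
| Face tilt above level (before the final 2 mm nudge) | about 29.8–30.2° | 30° |
| Face yaw (before the final 2 mm nudge) | -9.0 to -9.5° by depth fit, -10.2° by tool pose | -10.2° |
| Plate centre height | about 0.180 m | 0.180 m |
| Force on the tool | about 1 N, roughly the plate's weight | no contact |

- **Rack and station:** In the last scene picture the other two plates, the loose things I could see and the camera station looked undisturbed.
- **Cameras disagree:** The top and scene views differ by about 3–4 mm on where the sight line is. I set the plate between them, so it may be a few millimetres off centre.
- **A failed fit:** One plane fit in the last look gave a wrong tilt (12°), I think because it took in background pixels. The narrower fit on the same image gave 29.8°.
- **Not rechecked:** I took no picture after the final 2 mm sideways nudge, only the arm's pose, force and joint-speed readings.

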